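Snap the standards shut, cleanest first

TASK

Close the sample vials in the teal rack with a fingertip, cleanest first so that nothing is carried over from lid to lid: press the white lid (the blank) down until it snaps shut, then the blue one, then the red one, each with a light push. Leave the yellow one open, it still waits for its sample. Do not pick anything up, and leave the vials standing in the rack, the rack and the things round it where they are.

Things in the scene. Friction and masses are not known exactly. Their poses are not given: they have to be found in the camera images.
- vial_rack: Teal plastic rack, 60 x 222 mm and 43 mm tall, loose, about 0.7 kg; four round places in a row along its y axis, 52 mm apart (y = -78, -26, +26, +78 mm). Origin at the centre of its underside, z up; its x axis points to the side where the vials have their hinges.
- vial_white: Frosted flip-top sample vial with a white lid: the blank. 30 mm across, rim 62 mm above its foot, about 90 g, loose in a place of the rack (foot 8 mm above the bench). Origin at the centre of its foot, z up; lid hinge on its +x side, catch for the lid's clip on its -x side.
- lid_white (a joint): Angle of the white lid in rad: 0 = shut, 0.78 to 1.02 = standing open, as found. The lid is sprung to stand open; a sprung clip on its front edge meets the catch on the vial at about 0.13, snaps under it when the lid is pressed right down to 0, and then holds it shut by itself. Let go before that it springs open again.
- white_top (a point): Fixed point on vial_white: centre of the top of the white lid when shut, 66.5 mm above the vial's foot, 74.5 mm above the bench. Lid: disc of 32 mm, 4.5 mm thick, hinge 18.5 mm from here along the vial's +x. Open, its free edge stands 20 to 38 mm higher, above this point within 15 mm. A fingertip coming straight down here folds it over and snaps it shut at about 5 to 15 N; then it stops hard.
- white_tab (a point): Front end of the white lid, where its 11 mm wide, 13 mm long clip hangs, 39 mm from the hinge; moves with the lid.
- vial_blue: Frosted flip-top sample vial with a blue lid: the weak standard. 30 mm across, rim 62 mm above its foot, about 90 g, loose in a place of the rack (foot 8 mm above the bench). Origin at the centre of its foot, z up; lid hinge on its +x side, catch for the lid's clip on its -x side.
- lid_blue (a joint): Angle of the blue lid in rad: 0 = shut, 0.78 to 1.02 = standing open, as found. The lid is sprung to stand open; a sprung clip on its front edge meets the catch on the vial at about 0.13, snaps under it when the lid is pressed right down to 0, and then holds it shut by itself. Let go before that it springs open again.
- blue_top (a point): Fixed point on vial_blue: centre of the top of the blue lid when shut, 66.5 mm above the vial's foot, 74.5 mm above the bench. Lid: disc of 32 mm, 4.5 mm thick, hinge 18.5 mm from here along the vial's +x. Open, its free edge stands 20 to 38 mm higher, above this point within 15 mm. A fingertip coming straight down here folds it over and snaps it shut at about 5 to 15 N; then it stops hard.
- blue_tab (a point): Front end of the blue lid, where its 11 mm wide, 13 mm long clip hangs, 39 mm from the hinge; moves with the lid.
- vial_red: Frosted flip-top sample vial with a red lid: the strong standard. 30 mm across, rim 62 mm above its foot, about 90 g, loose in a place of the rack (foot 8 mm above the bench). Origin at the centre of its foot, z up; lid hinge on its +x side, catch for the lid's clip on its -x side.
- lid_red (a joint): Angle of the red lid in rad: 0 = shut, 0.78 to 1.02 = standing open, as found. The lid is sprung to stand open; a sprung clip on its front edge meets the catch on the vial at about 0.13, snaps under it when the lid is pressed right down to 0, and then holds it shut by itself. Let go before that it springs open again.
- red_top (a point): Fixed point on vial_red: centre of the top of the red lid when shut, 66.5 mm above the vial's foot, 74.5 mm above the bench. Lid: disc of 32 mm, 4.5 mm thick, hinge 18.5 mm from here along the vial's +x. Open, its free edge stands 20 to 38 mm higher, above this point within 15 mm. A fingertip coming straight down here folds it over and snaps it shut at about 5 to 15 N; then it stops hard.
- red_tab (a point): Front end of the red lid, where its 11 mm wide, 13 mm long clip hangs, 39 mm from the hinge; moves with the lid.
- vial_yellow: Frosted flip-top sample vial with a yellow lid: still waiting for its sample, to be left open. 30 mm across, rim 62 mm above its foot, about 90 g, loose in a place of the rack (foot 8 mm above the bench). Origin at the centre of its foot, z up; lid hinge on its +x side, catch for the lid's clip on its -x side.
- lid_yellow (a joint): Angle of the yellow lid in rad: 0 = shut, 0.78 to 1.02 = standing open, as found. The lid is sprung to stand open; a sprung clip on its front edge meets the catch on the vial at about 0.13, snaps under it when the lid is pressed right down to 0, and then holds it shut by itself. Let go before that it springs open again.
- yellow_top (a point): Fixed point on vial_yellow: centre of the top of the yellow lid when shut, 66.5 mm above the vial's foot, 74.5 mm above the bench. Lid: disc of 32 mm, 4.5 mm thick, hinge 18.5 mm from here along the vial's +x. Open, its free edge stands 20 to 38 mm higher, above this point within 15 mm. A fingertip coming straight down here folds it over and snaps it shut at about 5 to 15 N; then it stops hard.
- yellow_tab (a point): Front end of the yellow lid, where its 11 mm wide, 13 mm long clip hangs, 39 mm from the hinge; moves with the lid.
- timer: Bystander, loose, to be left where it is: small white bench timer lying flat, 64 x 66 x 19 mm. Origin at the centre of its underside.
- marker_red: Bystander, loose, to be left where it is: marker pen with a red cap, 15 x 129 mm, lying. Origin at the centre of its underside.
- pipette_200: Bystander, loose, to be left where it is: white pipette lying, 42 x 254 x 31 mm. Origin at the centre of its underside.
- weigh_boat_0: Bystander, loose, to be left where it is: white square weighing boat, 82 x 82 x 19 mm. Origin at the centre of its underside.
- cuvette_box: Bystander, loose, to be left where it is: box with a blue lid, 70 x 103 x 48 mm. Origin at the centre of its underside.
Mind the look-alikes: they are no part of the job. What is shaped like the vial_blue but brown is not meant.

How it is judged:
On the way, in this order (a step that is already met when the one before it is completed fails the run):
1. the white lid is snapped shut while blue, red and yellow stand open (value of joint lid_white below 0.08 rad and value of joint each of lid_blue, lid_red, lid_yellow above 0.45 rad), for 0.2 s.
2. then the blue lid is snapped shut while red and yellow stand open (value of joint each of lid_white, lid_blue below 0.08 rad and value of joint each of lid_red, lid_yellow above 0.45 rad), for 0.2 s.
3. then the red lid is snapped shut (value of joint each of lid_white, lid_blue, lid_red below 0.08 rad and value of joint lid_yellow above 0.45 rad), for 0.2 s.
At the end, for the whole second after the job is handed in: White, blue and red lids snapped shut (angle under 0.08 rad), yellow standing open (over 0.45 rad); all four vials upright (within 0.12 rad), standing in the rack (foot under 13 mm above its underside) and at rest, the rack flat and at rest (all of step 3 and angle between each of vial_white, vial_blue, vial_red, vial_yellow's own z axis and vertical below 0.12 rad and horizontal distance between each of vial_white, vial_blue, vial_red, vial_yellow and vial_rack below 0.1 m and z of each of vial_white, vial_blue, vial_red, vial_yellow in the frame of vial_rack below 0.013 m and linear speed of each of vial_white, vial_blue, vial_red, vial_yellow, vial_rack below 0.02 m/s and angle between vial_rack's own z axis and vertical below 0.05 rad); the robot touches nothing.
It fails at once if a lid is pressed down out of turn: blue before white is shut, red before blue is shut ((value of joint lid_blue below 0.3 rad and value of joint lid_white above 0.3 rad) or (value of joint lid_red below 0.3 rad and value of joint lid_blue above 0.3 rad)).
It fails at once if the yellow lid is pressed down (value of joint lid_yellow below 0.3 rad).
It fails at once if a vial is pressed harder than 30 N (contact force between any of the arm, the fingers and vial_white above 30 N or contact force between any of the arm, the fingers and vial_blue above 30 N or contact force between any of the arm, the fingers and vial_red above 30 N or contact force between any of the arm, the fingers and vial_yellow above 30 N).
It fails at once if a vial is lifted more than 8 mm, or the rack is lifted 8 mm or shoved more than 20 mm (height (world z) of any of vial_white, vial_blue, vial_red, vial_yellow above 0.016 m or distance of vial_rack from where it was at the start of the episode above 0.02 m or height (world z) of vial_rack above 0.008 m).
It fails at once if a bystander is moved more than 20 mm (distance of any of timer, marker_red, pipette_200, weigh_boat_0, cuvette_box from where it was at the start of the episode above 0.02 m).
It also fails if it takes over 42 s, if anything falls off the work surface, if the arm or the gripper's body presses on something with over 40 N, if the wrist force passes 120 N, or if a joint passes its speed limit or range.

ROBOT

A 6-joint arm with a two-finger parallel gripper is mounted at the origin on a cart in front of the work surface, level with it; the furniture and walls round the work are solid. World frame = base frame: x ahead of the robot, y to its left, z up, the work surface at z = 0. Lengths are in m, angles in rad, forces in N, time in s.
With the tool pointing down it reaches from about 0.3 to 1 m from the base axis. Payload 5.1 kg.
Tool frame: the origin (TCP) lies at the very end of the fingers, on their centre line; the grasp point (between the pads) lies 19 mm behind it; z points along the fingers, y is the line along which they close (so a half turn about z gives the same grasp; the last joint's range is limited). The gripper opens to 95 mm and grips with 3 to 60 N. Pads are 20 mm wide; open, the fingers measure 119 mm over their backs; the gripper's body (75 mm by 180 mm) begins 59 mm behind the grasp point.
Start: joints at [-1.41, 0.124, 1.65, -0, 1.367, -0.083], TCP at [0.157, -0.631, 0.215] pointing down, gripper open.
Joint ranges: [-2.61, 2.61], [-1.02, 2.33], [0.03, 2.71], [-1.35, 4.49], [0.32, 2.68], [-2.91, 2.91]. Speed limits (rad/s): [2.57, 2.57, 3.14, 3.14, 3.14, 3.14].

INTERFACE

Orientations are given as a 3x3 rotation matrix whose columns are the frame's x, y, z axes.
In Python, from station import r gives the robot as it stands. The module is installed in compiled form; this text tells all that it offers.
- The arm moves only by the shell command python3 -m creep 'ROWS' [FORCE]. ROWS is JSON, a list of rows, each a list of 3 entries, a list of its own where there are three numbers: the turn, a rotation vector about the world's x, y, z in degrees, then the shift along the world's x, y, z in m, then the gripper's target within -1 to 1 (fully open at 1, half-way at 0, shut at -1). A call has exactly 8 rows; each row shifts and turns the commanded pose from where the row before left it; what a row does not reach is not made up. A row lasts 1/12 s, in which the tool goes at most 41.7 mm and 7.16 degrees, less where a joint would pass 70% of its speed; a pose out of reach is approached as far as the arm can. A call is refused whole if a number of a shift passes 0.0417 or a number of a turn 7.16, either way. A call with a gripper value outside its range is refused whole. The fingers move at their own pace and stop on an object; FORCE is the grip in N (left out, the last holds). Time passes only in rows, so rows that do not move let the fingers close, or fill a call up. It gives the time, the measured TCP pose, the force, the opening and the grip force at its end, in the units of the state.
- r.observe(): the state, without advancing time (a new reading comes with each control period).
- r.capture(name): name is "scene" or "top" or "wrist"; returns a dict with "img" (420x560x3 uint8, red, green, blue), "fx", "fy", "cx", "cy" (pixels), "view" (4x4, takes a point from world to camera coordinates); the wrist camera has in their place "T_tool_cam" (4x4, takes a point from camera to tool coordinates, whose origin is the TCP and whose axes are the flange's). Camera axes: x right, y down, z forward; pixel columns grow to the right and rows downward; lengths in m; the calibration is good to about 2 mm. A picture is of the moment at which its call begins: read the wrist's pose just before it. There is no depth.
- r.sign_off(): hands the job in; it is judged then, once.
Trained networks look in a picture, given as the dict that the camera call returned (one of the last four; its "shot" number tells which), for a name from the list of things; names that differ only in an ending like _2 or _b are one class to them, and where a whole thing is asked for, a point or a joint stands for the part that bears it (a point fixed in the world has none). Each returns a list of dicts, best first, with "conf" (0 to 1); they miss things now and then, are a little off and sometimes report something else, mostly with a low value. They report only what shows in the picture. A call takes as long as a camera call. They do not tell look-alikes from the thing itself.
- r.find_in(picture, target): "box" ([left, top, width, height] in pixels, round what is visible of it).
- r.masks_of(picture, target): "pixels" (420x560 bool, what is visible of it) and "box" ([left, top, width, height] in pixels, round what is visible of it).
- r.landmark_of(picture, target): "xy" ([column, row] in pixels: a listed point, or the origin of a listed thing).
The state is a dict: "clock": time; "joint_positions": joint angles; "joint_vel": joint speeds; "joint_efforts": joint torques, N m; "eef_pos": TCP position; "tool_rot": TCP orientation; "wrist_force": force on the tool from outside, world axes, zero at the start; "moment": the same for the moment, N m; "finger_gap": opening from 0.0 (shut) to 1.0 (fully open); "grasp_force": force on a finger pad.
Only numpy, scipy, OpenCV 4.12 (cv2) and the standard library are available. Lean on these libraries where they do the work, as an engineer would, in place of code of your own. Each camera call takes 0.05 s, during which the arm holds its last target. There are 200 camera calls.

## Working session

There is one attempt and no reset: what is moved stays moved. The work goes in short steps, Python scripts to look and compute and a shell command to move; the robot and the scene stay as the last step left them, time stands still between calls to the robot, and variables do not carry over. Pictures are saved under pics/ and viewed, at most 10 in all, crops included, and the job is handed in when it is done.

```bash
mkdir -p pics; cat > h.py <<'E'
from station import r
import numpy as np, cv2
def ray(p,xy):
    V=np.array(p["view"]);R=V[:3,:3];t=V[:3,3]
    d=R.T@np.array([(xy[0]-p["cx"])/p["fx"],(xy[1]-p["cy"])/p["fy"],1]);return -R.T@t,d
def atz(p,xy,z):
    o,d=ray(p,xy);return o+d*(z-o[2])/d[2]
def tri(ps,xys):
    A=np.zeros((3,3));b=np.zeros(3)
    for p,x in zip(ps,xys):
        o,d=ray(p,x);d=d/np.linalg.norm(d);M=np.eye(3)-np.outer(d,d);A+=M;b+=M@o
    return np.linalg.solve(A,b)
E
python3 - <<'E'
from h import *
ps={n:r.capture(n) for n in("scene","top")}
for n,p in ps.items(): cv2.imwrite(f"pics/{n}0.png",p["img"][:,:,::-1])
for c in("white","blue","red","yellow"):
    for k,z in(("_top",.0745),("_tab",None)):
        L={n:r.landmark_of(p,c+k) for n,p in ps.items()}
        for n in ps: print(c+k,n,[(np.round(d["xy"]).tolist(),round(d["conf"],2),np.round(atz(ps[n],d["xy"],z or .1),3).tolist()) for d in L[n][:2]])
        if all(L.values()): print("  tri",tri(ps.values(),[L[n][0]["xy"] for n in ps]).round(3))
for n,p in ps.items(): print([ (np.round(d["xy"]),d["conf"],atz(p,d["xy"],0).round(3)) for d in r.landmark_of(p,"vial_rack")])
s=r.observe();print(s["tool_rot"],s["clock"],s["finger_gap"])
E
```

```text
white_top scene [([234.0, 190.0], 0.49, [0.495, 0.088, 0.075]), ([272.0, 248.0], 0.47, [0.491, -0.139, 0.075])]
white_top top [([230.0, 246.0], 0.5, [0.491, 0.084, 0.075]), ([159.0, 289.0], 0.48, [0.382, 0.251, 0.075])]
  tri [0.492 0.083 0.078]
white_tab scene [([230.0, 182.0], 0.41, [0.486, 0.09, 0.1])]
white_tab top [([228.0, 240.0], 0.63, [0.501, 0.088, 0.1])]
  tri [0.494 0.089 0.101]
blue_top scene [([271.0, 225.0], 0.8, [0.52, -0.07, 0.075]), ([304.0, 212.0], 0.74, [0.607, -0.062, 0.075])]
blue_top top [([289.0, 200.0], 0.76, [0.609, -0.06, 0.075]), ([273.0, 247.0], 0.73, [0.49, -0.023, 0.075])]
  tri [ 0.571 -0.052  0.062]
blue_tab scene [([300.0, 215.0], 0.69, [0.578, -0.094, 0.1]), ([270.0, 213.0], 0.44, [0.522, -0.061, 0.1])]
blue_tab top [([270.0, 236.0], 0.57, [0.511, -0.014, 0.1]), ([295.0, 235.0], 0.5, [0.517, -0.075, 0.1])]
  tri [ 0.563 -0.03   0.05 ]
red_top scene [([242.0, 202.0], 0.75, [0.495, 0.033, 0.075])]
red_top top [([255.0, 242.0], 0.54, [0.5, 0.023, 0.075]), ([260.0, 242.0], 0.41, [0.5, 0.011, 0.075])]
  tri [0.495 0.024 0.081]
red_tab scene [([244.0, 191.
[... 166 characters left out ...]
_top scene [([258.0, 212.0], 0.51, [0.512, -0.017, 0.075]), ([230.0, 312.0], 0.27, [0.356, -0.252, 0.075])]
yellow_top top [([272.0, 240.0], 0.74, [0.508, -0.018, 0.075]), ([393.0, 265.0], 0.73, [0.451, -0.315, 0.075])]
  tri [ 0.51  -0.018  0.076]
yellow_tab scene [([256.0, 206.0], 0.61, [0.504, -0.026, 0.1])]
yellow_tab top [([270.0, 236.0], 0.64, [0.513, -0.015, 0.1])]
  tri [ 0.512 -0.014  0.09 ]
[(array([251., 233.]), 0.86, array([0.5  , 0.001, 0.   ]))]
[(array([260., 240.]), 0.59, array([0.518, 0.013, 0.   ]))]
[[ 9.70419548e-01  2.41424731e-01 -9.36222450e-06]
 [ 2.41424731e-01 -9.70419546e-01  5.71692859e-05]
 [ 4.71679380e-06 -5.77384651e-05 -9.99999998e-01]] 1.0 1.0012016880750232
```

```bash
python3 - <<'E'
import cv2
a=cv2.imread("pics/scene0.png")[130:330,170:390];b=cv2.imread("pics/top0.png")[150:330,150:410]
cv2.imwrite("pics/s1.png",cv2.resize(a,None,fx=3,fy=3,interpolation=2));cv2.imwrite("pics/t1.png",cv2.resize(b,None,fx=3,fy=3,interpolation=2))
E
```

```text
(no output)
```

View pics/s1.png

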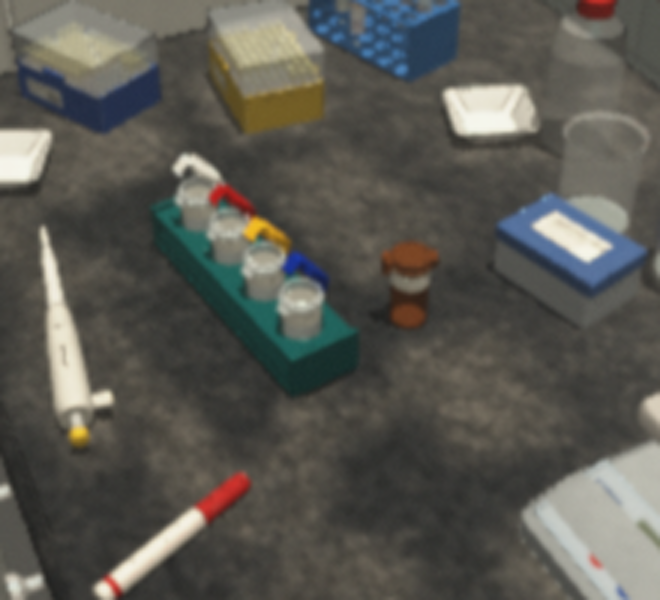

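View pics/t1.png

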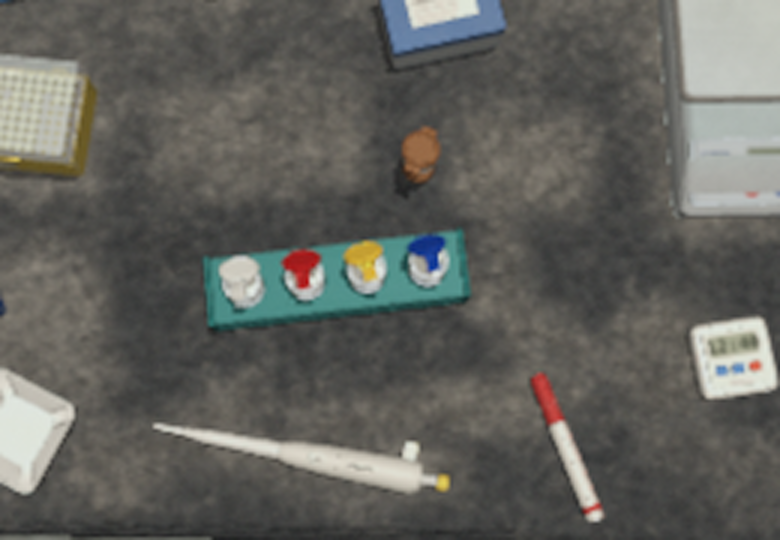

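The scene crop shows the teal rack with the lids in the order white (195,165), red (232,197), yellow (268,232), blue (305,268), hinges on the far (+x) side. The brown look-alike stands alone at (408,280). The top crop confirms this, with white at (242,280), red (303,275), yellow (366,267) and blue (428,260). The rack is yawed a few degrees. I'll approach with the fingers closing and look again with the wrist camera.

```bash
python3 -m creep '[[[0,0,-1],[0.018,0.032,0.01],-1],[[0,0,-1],[0.018,0.032,0.01],-1],[[0,0,-1],[0.018,0.032,0.01],-1],[[0,0,-1],[0.018,0.032,0.01],-1],[[0,0,-1],[0.018,0.032,0.01],-1],[[0,0,-1],[0.018,0.032,0.01],-1],[[0,0,-1],[0.018,0.032,0.01],-1],[[0,0,-1],[0.018,0.032,0.01],-1]]' 20
python3 -m creep '[[[0,0,0],[0.018,0.034,0],-1],[[0,0,0],[0.018,0.034,0],-1],[[0,0,0],[0.018,0.034,0],-1],[[0,0,0],[0.018,0.034,0],-1],[[0,0,0],[0.018,0.034,0],-1],[[0,0,0],[0.018,0.034,0],-1],[[0,0,0],[0.018,0.034,0],-1],[[0,0,0],[0.018,0.034,0],-1]]'
python3 -m creep '[[[0,0,0],[0.01,0.035,0],-1],[[0,0,0],[0.01,0.035,0],-1],[[0,0,0],[0.01,0.035,0],-1],[[0,0,0],[0,0,0],-1],[[0,0,0],[0,0,0],-1],[[0,0,0],[0,0,0],-1],[[0,0,0],[0,0,0],-1],[[0,0,0],[0,0,0],-1]]'
cat > w.py <<'E'
from h import *
import sys
s=r.observe();p=r.capture("wrist")
T=np.eye(4);T[:3,:3]=s["tool_rot"];T[:3,3]=s["eef_pos"];p["view"]=np.linalg.inv(T@np.array(p["T_tool_cam"]))
cv2.imwrite(f"pics/w{sys.argv[1]}.png",p["img"][:,:,::-1])
print(np.round(s["eef_pos"],4),np.round(s["tool_rot"],3).tolist(),s["clock"],s["finger_gap"])
for c in("white","blue","red","yellow"):
    for k,z in(("_top",.0745),("_tab",.1)):
        for d in r.landmark_of(p,c+k)[:3]: print(c+k,np.round(d["xy"]),round(d["conf"],2),atz(p,d["xy"],z).round(4))
for d in r.landmark_of(p,"vial_rack"):print("rack",np.round(d["xy"]),d["conf"],atz(p,d["xy"],0).round(4))
for d in r.masks_of(p,"vial_rack")[:1]:
    q=cv2.findNonZero(d["pixels"].astype(np.uint8))
    print("rackbox",[atz(p,x,.043).round(3).tolist() for x in cv2.boxPoints(cv2.minAreaRect(q))])
E
python3 w.py 1
```

```text
clock: 1.67
eef_pos: [0.3013, -0.3731, 0.2953]
tool_rot: [[0.995, 0.103, 0.001], [0.103, -0.995, -0.0], [0.0, 0.001, -1.0]]
wrist_force: [0.7, -0.7, 0.5]
finger_gap: 0.494
grasp_force: 0.0
clock: 2.33
eef_pos: [0.4454, -0.1009, 0.2951]
tool_rot: [[0.995, 0.104, 0.001], [0.104, -0.995, -0.0], [0.001, 0.001, -1.0]]
wrist_force: [0.9, -1.0, 0.0]
finger_gap: 0.005
grasp_force: 0.0
clock: 3.0
eef_pos: [0.4747, 0.001, 0.2947]
tool_rot: [[0.995, 0.102, 0.0], [0.102, -0.995, -0.0], [0.0, 0.0, -1.0]]
wrist_force: [-0.7, -0.4, -0.2]
finger_gap: 0.007
grasp_force: 0.0
[0.4747 0.001  0.2947] [[0.995, 0.102, 0.0], [0.102, -0.995, -0.0], [0.0, 0.0, -1.0]] 3.0 0.0072944302632159935
white_top [223. 166.] 0.95 [0.49   0.0833 0.0745]
white_tab [220. 170.] 0.97 [0.4894 0.0819 0.1   ]
blue_top [353.  78.] 0.72 [ 0.6085 -0.0623  0.0745]
blue_top [349. 161.] 0.64 [ 0.5129 -0.0724  0.0745]
blue_tab [355. 162.] 0.93 [ 0.5145 -0.0747  0.1   ]
blue_tab [347.  92.] 0.61 [ 0.59  -0.054  0.1  ]
red_top [264. 159.] 0.61 [0.5041 0.0338 0.0745]
yellow_top [302. 158.] 0.86 [ 0.5108 -0.0143  0.0745]
yellow_top [304. 155.] 0.18 [ 0.5141 -0.0165  0.0745]
yellow_tab [305. 167.] 0.9 [ 0.503  -0.0167  0.1   ]
rack [286. 156.] 0.71 [0.5028 0.0055 0.    ]
rack [399. 252.] 0.27 [ 0.3691 -0.1921 -0.    ]
rackbox [[0.521, 0.121, 0.043], [0.551, -0.097, 0.043], [0.494, -0.109, 0.043], [0.463, 0.117, 0.043]]
```

View pics/w1.png

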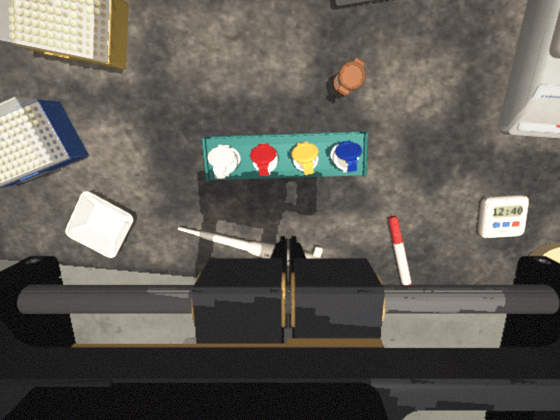

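The wrist picture shows the lids white (223,160), red (263,157), yellow (305,155) and blue (347,155), with brown off at (350,77). The row fit gives centre (0.505, 0.008) and yaw 7.8°. That puts white at (0.494, 0.085), blue at (0.516, -0.069) and red at (0.5015, 0.034), which agrees with the network points to within 3–5 mm.

```bash
python3 -m creep '[[[0,0,0.3],[0.003,0.014,-0.02],-1],[[0,0,0.3],[0.003,0.014,-0.02],-1],[[0,0,0.3],[0.003,0.014,-0.02],-1],[[0,0,0.3],[0.003,0.014,-0.02],-1],[[0,0,0.3],[0.003,0.014,-0.02],-1],[[0,0,0.3],[0.004,0.014,-0.02],-1],[[0,0,0],[0,0,-0.02],-1],[[0,0,0],[0,0,-0.015],-1]]'
python3 w.py 2; python3 - <<'E'
from h import *
p=r.capture("scene");cv2.imwrite("pics/s2.png",cv2.resize(p["img"][130:330,170:390,::-1],None,fx=3,fy=3))
E
```

```text
clock: 4.22
eef_pos: [0.4931, 0.087, 0.1377]
tool_rot: [[0.991, 0.137, -0.002], [0.137, -0.991, -0.0], [-0.002, -0.0, -1.0]]
wrist_force: [-0.5, -0.3, -0.0]
finger_gap: 0.001
grasp_force: 0.0
[0.4931 0.087  0.1377] [[0.991, 0.137, -0.002], [0.137, -0.991, -0.0], [-0.002, -0.0, -1.0]] 4.2167 0.0012745940459819199
white_top [293. 222.] 0.83 [0.4939 0.0823 0.0745]
white_tab [290. 240.] 0.68 [0.4883 0.0844 0.1   ]
white_tab [490. 222.] 0.62 [ 0.5209 -0.0528  0.1   ]
blue_top [490. 222.] 0.76 [ 0.5148 -0.0714  0.0745]
blue_top [514.  90.] 0.63 [ 0.6113 -0.0578  0.0745]
blue_tab [515. 234.] 0.91 [ 0.5144 -0.0733  0.1   ]
blue_tab [492. 117.] 0.65 [ 0.5893 -0.0325  0.1   ]
red_top [355. 218.] 0.8 [0.5033 0.035  0.0745]
red_top [289. 197.] 0.44 [0.5128 0.0883 0.0745]
red_top [291. 237.] 0.2 [0.4808 0.0823 0.0745]
red_tab [369. 200.] 0.74 [0.5248 0.0348 0.1   ]
yellow_top [422. 218.] 0.64 [ 0.5104 -0.0174  0.0745]
yellow_tab [436. 236.] 0.78 [ 0.5049 -0.0182  0.1   ]
rack [368. 199.] 0.83 [0.5046 0.0054 0.    ]
rack [395. 203.] 0.59 [ 0.5049 -0.023   0.    ]
```

View pics/w2.png

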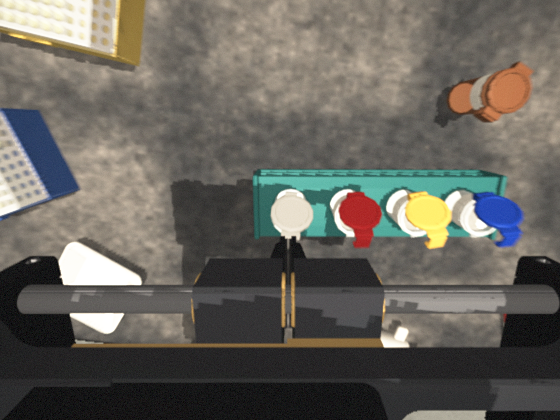

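View pics/s2.png

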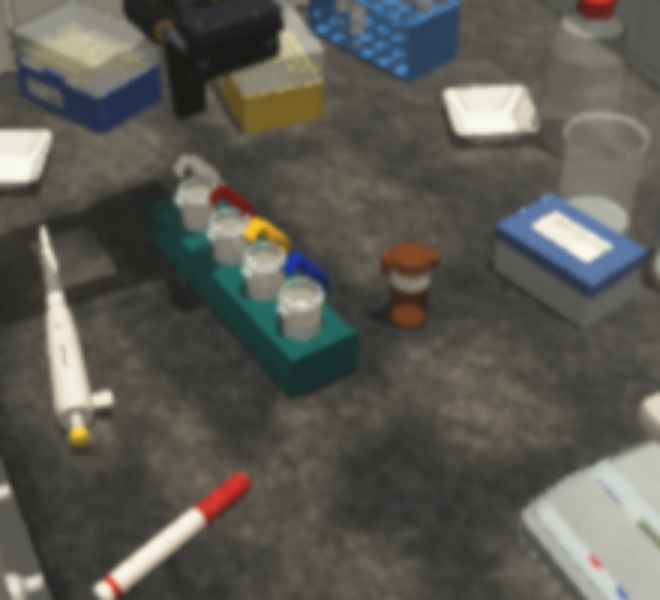

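The wrist view shows the white lid at (291,212) under the fingers. The scene view shows the tip above and behind white's lid in the image, with all the lids still open. Next I descend onto white.

```bash
python3 -m creep '[[[0,0,0],[0.001,-0.003,-0.01],-1],[[0,0,0],[0,0,-0.01],-1],[[0,0,0],[0,0,-0.008],-1],[[0,0,0],[0,0,-0.008],-1],[[0,0,0],[0,0,-0.006],-1],[[0,0,0],[0,0,-0.006],-1],[[0,0,0],[0,0,-0.004],-1],[[0,0,0],[0,0,0],-1]]'
```

```text
clock: 5.48
eef_pos: [0.4942, 0.0832, 0.0864]
tool_rot: [[0.991, 0.135, -0.002], [0.135, -0.991, -0.0], [-0.002, -0.0, -1.0]]
wrist_force: [-1.3, 0.5, -0.5]
finger_gap: 0.004
grasp_force: 0.1
```

```bash
python3 -m creep '[[[0,0,0],[0,0,-0.002],-1],[[0,0,0],[0,0,-0.002],-1],[[0,0,0],[0,0,-0.001],-1],[[0,0,0],[0,0,-0.001],-1],[[0,0,0],[0,0,-0.001],-1],[[0,0,0],[0,0,-0.001],-1],[[0,0,0],[0,0,0],-1],[[0,0,0],[0,0,0],-1]]'
```

```text
clock: 6.15
eef_pos: [0.4949, 0.0832, 0.0796]
tool_rot: [[0.991, 0.135, 0.0], [0.135, -0.991, 0.0], [0.0, -0.0, -1.0]]
wrist_force: [-0.7, 0.5, 0.6]
finger_gap: 0.007
grasp_force: 0.1
```

```bash
python3 -m creep '[[[0,0,0],[0,0,-0.001],-1],[[0,0,0],[0,0,-0.001],-1],[[0,0,0],[0,0,-0.001],-1],[[0,0,0],[0,0,0],-1],[[0,0,0],[0,0,0],-1],[[0,0,0],[0,0,0],-1],[[0,0,0],[0,0,0],-1],[[0,0,0],[0,0,0],-1]]'
```

```text
clock: 6.82
eef_pos: [0.4948, 0.0832, 0.0766]
tool_rot: [[0.991, 0.135, -0.0], [0.135, -0.991, 0.0], [-0.0, -0.0, -1.0]]
wrist_force: [-0.6, 0.1, 2.1]
finger_gap: 0.005
grasp_force: 0.8
```

```bash
python3 -m creep '[[[0,0,0],[0,0,-0.001],-1],[[0,0,0],[0,0,0],-1],[[0,0,0],[0,0,-0.0005],-1],[[0,0,0],[0,0,0],-1],[[0,0,0],[0,0,-0.0005],-1],[[0,0,0],[0,0,0],-1],[[0,0,0],[0,0,0],-1],[[0,0,0],[0,0,0],-1]]'
```

```text
clock: 7.48
eef_pos: [0.4949, 0.0832, 0.0748]
tool_rot: [[0.991, 0.135, 0.0], [0.135, -0.991, -0.0], [0.0, 0.0, -1.0]]
wrist_force: [0.4, -0.5, 1.5]
finger_gap: 0.003
grasp_force: 0.7
```

```bash
python3 -m creep '[[[0,0,0],[0,0,-0.0005],-1],[[0,0,0],[0,0,0],-1],[[0,0,0],[0,0,-0.0003],-1],[[0,0,0],[0,0,0],-1],[[0,0,0],[0,0,0],-1],[[0,0,0],[0,0,0],-1],[[0,0,0],[0,0,0],-1],[[0,0,0],[0,0,0],-1]]'
```

```text
clock: 8.15
eef_pos: [0.4953, 0.0833, 0.0747]
tool_rot: [[0.991, 0.135, 0.001], [0.135, -0.991, 0.0], [0.001, 0.0, -1.0]]
wrist_force: [-1.8, -0.0, 6.2]
finger_gap: 0.006
grasp_force: 3.0
```

```bash
python3 -m creep '[[[0,0,0],[0,0,-0.0004],-1],[[0,0,0],[0,0,0],-1],[[0,0,0],[0,0,-0.0004],-1],[[0,0,0],[0,0,0],-1],[[0,0,0],[0,0,0],-1],[[0,0,0],[0,0,0],-1],[[0,0,0],[0,0,0],-1],[[0,0,0],[0,0,0],-1]]'
```

```text
clock: 8.82
eef_pos: [0.4957, 0.0832, 0.0746]
tool_rot: [[0.991, 0.135, 0.001], [0.135, -0.991, -0.0], [0.001, 0.0, -1.0]]
wrist_force: [-2.2, 0.4, 9.6]
finger_gap: 0.002
grasp_force: 4.6
```

```bash
python3 -m creep '[[[0,0,0],[0,0,-0.0005],-1],[[0,0,0],[0,0,0],-1],[[0,0,0],[0,0,-0.0005],-1],[[0,0,0],[0,0,0],-1],[[0,0,0],[0,0,0],-1],[[0,0,0],[0,0,0],-1],[[0,0,0],[0,0,0],-1],[[0,0,0],[0,0,0],-1]]'
python3 -m creep '[[[0,0,0],[0,0,0.005],-1],[[0,0,0],[0,0,0.01],-1],[[0,0,0],[0,0,0.01],-1],[[0,0,0],[0,0,0.01],-1],[[0,0,0],[0,0,0.02],-1],[[0,0,0],[0,0,0.01],-1],[[0,0,0],[0,0,0],-1],[[0,0,0],[0,0,0],-1]]'
python3 w.py 3
```

```text
clock: 9.48
eef_pos: [0.4962, 0.0833, 0.0746]
tool_rot: [[0.991, 0.135, 0.002], [0.135, -0.991, -0.0], [0.002, 0.0, -1.0]]
wrist_force: [-3.8, -0.1, 14.3]
finger_gap: 0.006
grasp_force: 6.6
clock: 10.15
eef_pos: [0.4954, 0.0833, 0.1379]
tool_rot: [[0.991, 0.135, 0.002], [0.135, -0.991, 0.0], [0.002, 0.0, -1.0]]
wrist_force: [-1.5, 0.8, -0.0]
finger_gap: 0.005
grasp_force: 0.0
[0.4954 0.0833 0.1379] [[0.991, 0.135, 0.002], [0.135, -0.991, 0.0], [0.002, 0.0, -1.0]] 10.15 0.0047002729108406565
white_top [284. 222.] 0.82 [0.4953 0.0856 0.0745]
white_tab [284. 245.] 0.96 [0.486  0.0841 0.1   ]
blue_top [506.  96.] 0.69 [ 0.6092 -0.0582  0.0745]
blue_top [481. 221.] 0.67 [ 0.5168 -0.0682  0.0745]
blue_top [508. 237.] 0.46 [ 0.5066 -0.0939  0.0745]
blue_tab [486. 119.] 0.97 [ 0.5895 -0.033   0.1   ]
blue_tab [509. 237.] 0.67 [ 0.5134 -0.0737  0.1   ]
red_top [349. 219.] 0.75 [0.5041 0.0354 0.0745]
red_tab [358. 239.] 0.97 [0.498  0.0325 0.1   ]
yellow_top [ 96. 283.] 0.61 [0.4208 0.234  0.0745]
yellow_top [416. 222.] 0.6 [ 0.5093 -0.0179  0.0745]
yellow_tab [432. 239.] 0.9 [ 0.5049 -0.0198  0.1   ]
rack [364. 200.] 0.94 [0.5064 0.0061 0.    ]
rackbox [[0.463, 0.115, 0.043], [0.527, 0.122, 0.043], [0.556, -0.094, 0.043], [0.493, -0.114, 0.043]]
```

View pics/w3.png

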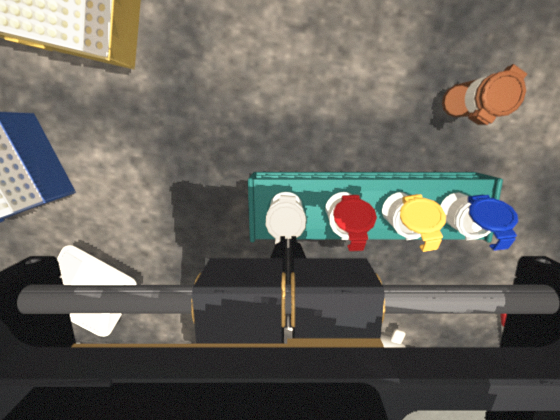

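White's lid now appears at (286,217), and from here I can't tell clearly whether it is shut. I'll move over to blue and check white in the scene view.

```bash
python3 -m creep '[[[0,0,0],[0.003,-0.025,0.005],-1],[[0,0,0],[0.003,-0.025,0],-1],[[0,0,0],[0.003,-0.025,0],-1],[[0,0,0],[0.003,-0.025,0],-1],[[0,0,0],[0.003,-0.025,0],-1],[[0,0,0],[0.005,-0.027,0],-1],[[0,0,0],[0,0,0],-1],[[0,0,0],[0,0,0],-1]]'
python3 w.py 4; python3 - <<'E'
from h import *
p=r.capture("scene")["img"][160:260,210:310,::-1];q=cv2.imread("pics/w4.png")[120:270,60:360]
o=np.zeros((600,800,3),np.uint8);o[:300,:300]=cv2.resize(p,(300,300),interpolation=2);o[300:,:600]=cv2.resize(q,(600,300),interpolation=2)
o[:300,300:600]=cv2.resize(cv2.imread("pics/scene0.png")[160:260,210:310],(300,300),interpolation=2)
cv2.imwrite("pics/c4.png",o)
E
```

```text
clock: 11.37
eef_pos: [0.515, -0.0697, 0.1421]
tool_rot: [[0.991, 0.133, -0.0], [0.133, -0.991, 0.0], [-0.0, -0.0, -1.0]]
wrist_force: [-0.5, 0.9, 0.4]
finger_gap: 0.003
grasp_force: 0.0
[ 0.515  -0.0697  0.1421] [[0.991, 0.133, -0.0], [0.133, -0.991, 0.0], [-0.0, -0.0, -1.0]] 11.3667 0.002510212855332109
white_top [ 96. 223.] 0.58 [0.4918 0.0827 0.0745]
white_tab [ 98. 240.] 0.87 [0.4898 0.0662 0.1   ]
white_tab [158. 218.] 0.67 [0.5126 0.0234 0.1   ]
blue_top [289. 218.] 0.94 [ 0.5169 -0.0705  0.0745]
blue_top [296.  95.] 0.76 [ 0.6098 -0.0632  0.0745]
blue_top [512. 287.] 0.26 [ 0.4811 -0.2681  0.0745]
blue_tab [290. 233.] 0.72 [ 0.5136 -0.0718  0.1   ]
blue_tab [282. 116.] 0.58 [ 0.593  -0.0556  0.1   ]
red_top [155. 215.] 0.94 [0.5053 0.0354 0.0745]
red_tab [144. 234.] 0.87 [0.499 0.033 0.1  ]
red_tab [ 97. 219.] 0.4 [0.5056 0.0663 0.1   ]
yellow_top [222. 218.] 0.62 [ 0.5095 -0.0181  0.0745]
yellow_tab [215. 234.] 0.66 [ 0.5055 -0.0181  0.1   ]
rack [213. 197.] 0.8 [0.5067 0.0067 0.    ]
rack [180. 311.] 0.67 [0.3673 0.0352 0.    ]
rackbox [[0.526, 0.119, 0.043], [0.556, -0.097, 0.043], [0.493, -0.108, 0.043], [0.461, 0.122, 0.043]]
```

View pics/c4.png

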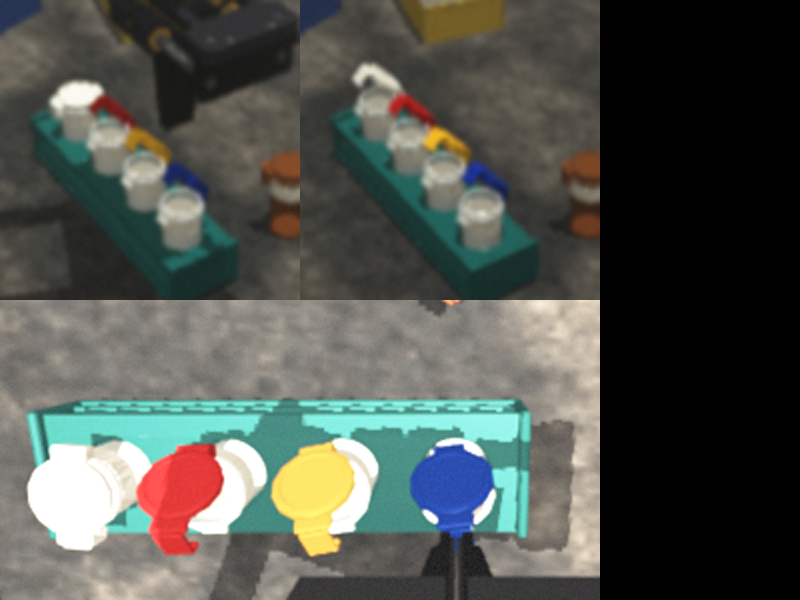

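The scene crop (left) shows white shut flat on its vial at (78,95), with red, yellow and blue still standing open. The tip is above blue, so I press that next.

```bash
python3 -m creep '[[[0,0,0],[0.001,0,-0.012],-1],[[0,0,0],[0,0,-0.012],-1],[[0,0,0],[0,0,-0.009],-1],[[0,0,0],[0,0,-0.009],-1],[[0,0,0],[0,0,-0.007],-1],[[0,0,0],[0,0,-0.006],-1],[[0,0,0],[0,0,-0.003],-1],[[0,0,0],[0,0,-0.002],-1]]'
python3 -m creep '[[[0,0,0],[0,0,-0.002],-1],[[0,0,0],[0,0,-0.001],-1],[[0,0,0],[0,0,-0.001],-1],[[0,0,0],[0,0,-0.001],-1],[[0,0,0],[0,0,0],-1],[[0,0,0],[0,0,0],-1],[[0,0,0],[0,0,0],-1],[[0,0,0],[0,0,0],-1]]'
```

```text
clock: 12.63
eef_pos: [0.5156, -0.0687, 0.0814]
tool_rot: [[0.991, 0.135, -0.001], [0.135, -0.991, 0.0], [-0.001, -0.0, -1.0]]
wrist_force: [-2.4, 0.3, 3.0]
finger_gap: 0.004
grasp_force: 1.9
clock: 13.3
eef_pos: [0.5159, -0.0688, 0.077]
tool_rot: [[0.991, 0.135, 0.0], [0.135, -0.991, 0.0], [0.0, -0.0, -1.0]]
wrist_force: [0.5, -0.3, 0.2]
finger_gap: 0.004
grasp_force: 0.0
```

```bash
python3 -m creep '[[[0,0,0],[0,0,-0.001],-1],[[0,0,0],[0,0,0],-1],[[0,0,0],[0,0,-0.001],-1],[[0,0,0],[0,0,0],-1],[[0,0,0],[0,0,-0.0005],-1],[[0,0,0],[0,0,0],-1],[[0,0,0],[0,0,0],-1],[[0,0,0],[0,0,0],-1]]'
```

```text
clock: 13.97
eef_pos: [0.516, -0.0688, 0.0748]
tool_rot: [[0.991, 0.135, 0.0], [0.135, -0.991, -0.0], [0.0, 0.0, -1.0]]
wrist_force: [-0.4, 0.3, 2.3]
finger_gap: 0.003
grasp_force: 0.8
```

```bash
python3 -m creep '[[[0,0,0],[0,0,-0.0006],-1],[[0,0,0],[0,0,0],-1],[[0,0,0],[0,0,-0.0006],-1],[[0,0,0],[0,0,0],-1],[[0,0,0],[0,0,-0.0005],-1],[[0,0,0],[0,0,0],-1],[[0,0,0],[0,0,0],-1],[[0,0,0],[0,0,0],-1]]'
```

```text
clock: 14.63
eef_pos: [0.5168, -0.069, 0.0747]
tool_rot: [[0.991, 0.135, 0.002], [0.135, -0.991, -0.001], [0.002, 0.001, -1.0]]
wrist_force: [-2.5, 0.4, 8.9]
finger_gap: 0.005
grasp_force: 4.7
```

```bash
python3 -m creep '[[[0,0,0],[0,0,-0.0006],-1],[[0,0,0],[0,0,0],-1],[[0,0,0],[0,0,-0.0006],-1],[[0,0,0],[0,0,0],-1],[[0,0,0],[0,0,0],-1],[[0,0,0],[0,0,0],-1],[[0,0,0],[0,0,0],-1],[[0,0,0],[0,0,0],-1]]'
python3 -m creep '[[[0,0,0],[0,0,0.006],-1],[[0,0,0],[0,0,0.015],-1],[[0,0,0],[0,0,0.025],-1],[[0,0,0],[0,0,0.024],-1],[[0,0,0],[0,0,0],-1],[[0,0,0],[0,0,0],-1],[[0,0,0],[0,0,0],-1],[[0,0,0],[0,0,0],-1]]'
python3 -m creep '[[[0,0,0],[-0.002,0.02,0],-1],[[0,0,0],[-0.002,0.021,0],-1],[[0,0,0],[-0.003,0.021,0],-1],[[0,0,0],[-0.003,0.021,0],-1],[[0,0,0],[-0.003,0.02,0],-1],[[0,0,0],[0,0,0],-1],[[0,0,0],[0,0,0],-1],[[0,0,0],[0,0,0],-1]]'
python3 w.py 5; python3 - <<'E'
from h import *
p=r.capture("scene")["img"][160:260,210:310,::-1];q=cv2.imread("pics/w5.png")[120:270,150:450]
o=np.zeros((600,600,3),np.uint8);o[:300,:300]=cv2.resize(p,(300,300),interpolation=2);o[300:,:600]=cv2.resize(q,(600,300),interpolation=2)
cv2.imwrite("pics/c5.png",o)
E
```

```text
clock: 15.3
eef_pos: [0.5175, -0.0692, 0.0746]
tool_rot: [[0.991, 0.135, 0.003], [0.135, -0.991, -0.001], [0.003, 0.001, -1.0]]
wrist_force: [-3.6, 1.1, 13.9]
finger_gap: 0.0
grasp_force: 7.0
clock: 15.97
eef_pos: [0.5147, -0.0685, 0.1397]
tool_rot: [[0.991, 0.135, -0.003], [0.135, -0.991, 0.001], [-0.003, -0.001, -1.0]]
wrist_force: [-0.6, -0.7, -0.7]
finger_gap: 0.007
grasp_force: 0.0
clock: 16.63
eef_pos: [0.5024, 0.0338, 0.1407]
tool_rot: [[0.991, 0.135, -0.002], [0.135, -0.991, -0.0], [-0.002, 0.0, -1.0]]
wrist_force: [-0.4, -1.1, 1.2]
finger_gap: 0.004
grasp_force: 0.0
[0.5024 0.0338 0.1407] [[0.991, 0.135, -0.002], [0.135, -0.991, -0.0], [-0.002, 0.0, -1.0]] 16.6333 0.003577534667477412
white_top [228. 221.] 0.8 [0.4958 0.081  0.0745]
white_tab [224. 245.] 0.93 [0.4857 0.0779 0.1   ]
white_tab [353. 218.] 0.72 [ 0.5184 -0.011   0.1   ]
blue_top [437.  97.] 0.95 [ 0.6092 -0.0604  0.0745]
blue_top [421. 223.] 0.6 [ 0.5152 -0.0727  0.0745]
blue_tab [418. 121.] 0.83 [ 0.5895 -0.0405  0.1   ]
blue_tab [421. 244.] 0.8 [ 0.5061 -0.0636  0.1   ]
red_top [285. 220.] 0.87 [0.5027 0.0359 0.0745]
red_tab [291. 240.] 0.64 [0.4966 0.0303 0.1   ]
red_tab [226. 220.] 0.3 [0.5052 0.0782 0.1   ]
yellow_top [350. 218.] 0.85 [ 0.5117 -0.0156  0.0745]
yellow_tab [360. 240.] 0.75 [ 0.5028 -0.0196  0.1   ]
yellow_tab [390. 202.] 0.71 [ 0.5334 -0.0346  0.1   ]
rack [317. 198.] 0.63 [0.5073 0.0039 0.    ]
rackbox [[0.527, 0.121, 0.043], [0.556, -0.096, 0.043], [0.494, -0.113, 0.043], [0.462, 0.118, 0.043]]
```

View pics/c5.png

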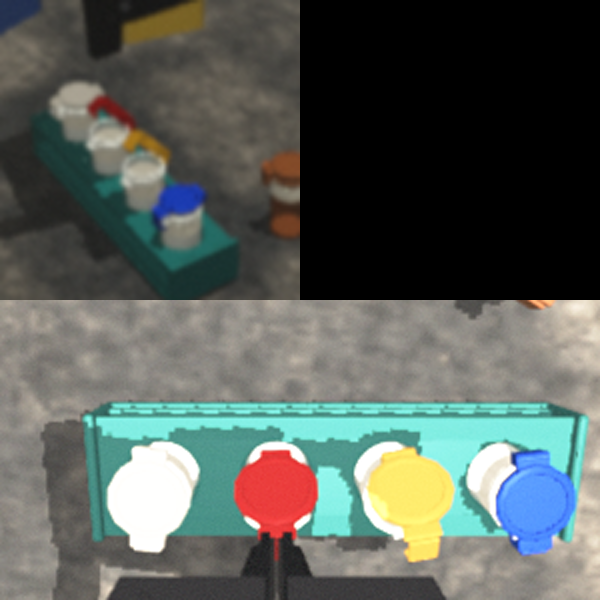

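White and blue are both shut, at scene crop (78,98) and (182,200), and red and yellow stand open. The tip is centred over red, so I press that one.

```bash
python3 -m creep '[[[0,0,0],[0,0.001,-0.012],-1],[[0,0,0],[0,0,-0.012],-1],[[0,0,0],[0,0,-0.009],-1],[[0,0,0],[0,0,-0.009],-1],[[0,0,0],[0,0,-0.007],-1],[[0,0,0],[0,0,-0.006],-1],[[0,0,0],[0,0,-0.003],-1],[[0,0,0],[0,0,-0.002],-1]]'
python3 -m creep '[[[0,0,0],[0,0,-0.001],-1],[[0,0,0],[0,0,-0.001],-1],[[0,0,0],[0,0,-0.001],-1],[[0,0,0],[0,0,-0.001],-1],[[0,0,0],[0,0,0],-1],[[0,0,0],[0,0,0],-1],[[0,0,0],[0,0,0],-1],[[0,0,0],[0,0,0],-1]]'
```

```text
clock: 17.9
eef_pos: [0.5025, 0.0352, 0.0812]
tool_rot: [[0.991, 0.135, -0.001], [0.135, -0.991, -0.0], [-0.001, -0.0, -1.0]]
wrist_force: [-2.0, -0.3, 6.7]
finger_gap: 0.006
grasp_force: 3.0
clock: 18.57
eef_pos: [0.5029, 0.0352, 0.0776]
tool_rot: [[0.991, 0.135, 0.0], [0.135, -0.991, 0.0], [0.0, -0.0, -1.0]]
wrist_force: [0.1, 0.3, 0.5]
finger_gap: 0.003
grasp_force: 0.0
```

```bash
python3 -m creep '[[[0,0,0],[0,0,-0.001],-1],[[0,0,0],[0,0,0],-1],[[0,0,0],[0,0,-0.001],-1],[[0,0,0],[0,0,0],-1],[[0,0,0],[0,0,-0.001],-1],[[0,0,0],[0,0,0],-1],[[0,0,0],[0,0,0],-1],[[0,0,0],[0,0,0],-1]]'
```

```text
clock: 19.23
eef_pos: [0.503, 0.0352, 0.0748]
tool_rot: [[0.991, 0.135, 0.0], [0.135, -0.991, -0.0], [0.0, 0.0, -1.0]]
wrist_force: [-0.1, 0.0, 0.4]
finger_gap: 0.002
grasp_force: 0.5
```

```bash
python3 -m creep '[[[0,0,0],[0,0,-0.0006],-1],[[0,0,0],[0,0,0],-1],[[0,0,0],[0,0,-0.0006],-1],[[0,0,0],[0,0,0],-1],[[0,0,0],[0,0,-0.0005],-1],[[0,0,0],[0,0,0],-1],[[0,0,0],[0,0,0],-1],[[0,0,0],[0,0,0],-1]]'
```

```text
clock: 19.9
eef_pos: [0.5038, 0.0352, 0.0747]
tool_rot: [[0.991, 0.135, 0.002], [0.135, -0.991, -0.0], [0.002, 0.0, -1.0]]
wrist_force: [-2.5, -0.5, 9.5]
finger_gap: 0.007
grasp_force: 4.5
```

```bash
python3 -m creep '[[[0,0,0],[0,0,-0.0006],-1],[[0,0,0],[0,0,0],-1],[[0,0,0],[0,0,-0.0006],-1],[[0,0,0],[0,0,0],-1],[[0,0,0],[0,0,0],-1],[[0,0,0],[0,0,0],-1],[[0,0,0],[0,0,0],-1],[[0,0,0],[0,0,0],-1]]'
python3 -m creep '[[[0,0,0],[0,0,0.006],-1],[[0,0,0],[0,0,0.015],-1],[[0,0,0],[0,0,0.025],-1],[[0,0,0],[0,0,0.03],-1],[[0,0,0],[0,0,0.03],-1],[[0,0,0],[0,0,0.03],-1],[[0,0,0],[0,0,0],-1],[[0,0,0],[0,0,0],-1]]'
python3 - <<'E'
from h import *
p=r.capture("scene")["img"][140:260,190:330,::-1]
cv2.imwrite("pics/c6.png",cv2.resize(p,None,fx=4,fy=4,interpolation=2))
E
```

```text
clock: 20.57
eef_pos: [0.5045, 0.0352, 0.0747]
tool_rot: [[0.991, 0.135, 0.003], [0.135, -0.991, -0.0], [0.003, 0.001, -1.0]]
wrist_force: [-4.0, -0.2, 13.8]
finger_gap: 0.005
grasp_force: 6.8
clock: 21.23
eef_pos: [0.5041, 0.0352, 0.2099]
tool_rot: [[0.991, 0.135, 0.005], [0.135, -0.991, -0.0], [0.004, 0.001, -1.0]]
wrist_force: [-0.2, 0.0, -0.5]
finger_gap: 0.001
grasp_force: 0.0
```

View pics/c6.png

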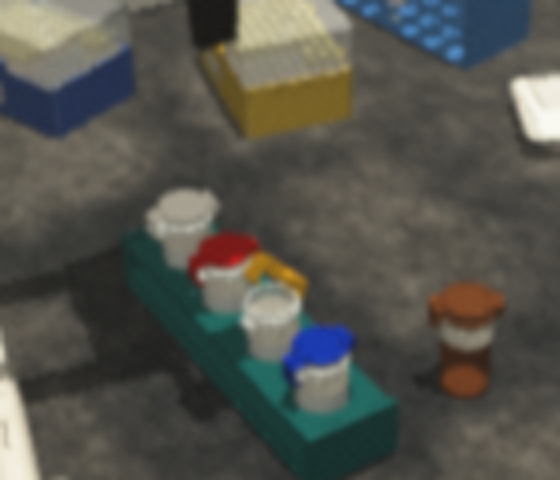

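White (185,210), red (228,255) and blue (322,345) are shut. Yellow (275,275) stands open, and the vials are upright in the rack.

```bash
python3 -c "from station import r;print(r.sign_off())"
```

```text
the job is handed in; nothing more can be done
None
```

I closed the white, blue and red lids in that order, each with about a 14 N push, left yellow open, and handed the job in at about 21 s; the final picture shows the three lids shut and all four vials upright in the rack, but sign-off returned no verdict.

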